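# Clear and pop open the sample port of a bench analyser

### The arm

A 6-joint arm with a two-finger parallel gripper is mounted at the origin on a cart in front of the work surface, level with it; the furniture and walls round the work are solid. World frame = base frame: x ahead of the robot, y to its left, z up, the work surface at z = 0. Lengths are in m, angles in rad, forces in N, time in s.
With the tool pointing down it reaches from about 0.35 to 0.775 m from the base axis. Payload 5.5 kg.
Tool frame: the origin (TCP) lies at the very end of the fingers, on their centre line; the grasp point (between the pads) lies 19 mm behind it; z points along the fingers, x is the direction in which the jaws open and shut, and the axes are right-handed (so a half turn about z gives the same grasp; the last joint's range is limited). The gripper opens to 85 mm and grips with 20 to 120 N. Pads are 22 mm wide; open, the fingers measure 114 mm over their backs; the gripper's body (76 mm by 85 mm) begins 54 mm behind the grasp point. The pads swing forward as they close: fully open they stand 13 mm farther back than shut.
Start: joints at [-1.36, 0.313, 0.046, 1.304, 0, 1.431], TCP at [0.198, -0.54, 0.231] pointing down, gripper open.
Joint ranges: [-2.76, 2.76], [-0.86, 1.69], [-1.03, 1.26], [-2.2, 2.34], [-1.47, 1.5], [-3.14, 3.14]. Speed limits (rad/s): [2.57, 2.57, 3.14, 3.14, 3.14, 3.14].

### API

Orientations are given as a unit quaternion [w, x, y, z].
In Python, from workcell import env gives the robot as it stands.
- The arm moves only by the shell command python3 -m inch 'ROWS' [FORCE]. ROWS is JSON, a list of rows, each a list of 7 numbers: the turn, a rotation vector about the tool's x, y, z each as a share of 8 degrees, from -1 to 1, then the shift along the tool's x, y, z each as a share of 0.05 m, from -1 to 1, then the closure, from 0 (fully open) to 1 (shut). A call has 1 to 12 rows; each row shifts and turns the commanded pose from where the row before left it, along the tool's axes as they then stand; what a row does not reach is not made up. A row lasts 1/10 s, in which the tool goes at most 50 mm and 8.59 degrees, less where a joint would pass 70% of its speed; a pose out of reach is approached as far as the arm can. A call with a number of a shift or a turn outside -1 to 1 is refused whole. A call with a gripper value outside its range is refused whole. The fingers move at their own pace and stop on an object; FORCE is the grip in N (left out, the last holds). Time passes only in rows, so rows that do not move let the fingers close. It gives the time, the measured TCP pose, the force and the opening at its end, in the units of the state.
- env.get_state(): the state, without advancing time (a new reading comes with each control period).
- env.read_camera(name): name is "side" or "top"; returns the picture (384x512x3 uint8, red, green, blue); there is no depth.
- env.calibration(name): a dict with "fx", "fy", "cx", "cy" (pixels), "rvec" (rotation vector, rad) and "tvec" (3), from world to camera coordinates, as OpenCV has them. Camera axes: x right, y down, z forward; pixel columns grow to the right and rows downward; lengths in m; the calibration is good to about 2 mm. A picture is of the moment at which its call begins. calibration takes no time and is no camera call.
- env.hand_in(): hands the job in, once; it reports no verdict.
The state is a dict: "clock": time; "joint_pos": joint angles; "qvel": joint speeds; "tau": joint torques, N m; "tcp_pos": TCP position; "orientation": TCP orientation; "wrist_force": force on the tool from outside, world axes, zero at the start; "ft_torque": the same for the moment, N m; "finger_gap": finger opening in m.
Only numpy, scipy, OpenCV 4.12 (cv2) and the standard library are available. Lean on these libraries where they do the work, as an engineer would, in place of code of your own. Each camera call takes 0.05 s, during which the arm holds its last target.

### The job

Get the analyser's sample port ready: with your fingers push the white ointment jar that was left on the closed port hatch sideways until it stands wholly on the dark rubber mat beside it, without picking it up, pinching it or tipping it. Then press the hatch down once at its green mark to trip the push-push catch, take the hand away so that the hatch springs up, and wait to see that it stays open. Do not push the open hatch shut again, and leave everything else on the bench where it is.

Things in the scene. Friction and masses are not known exactly. Their poses are not given: they have to be found in the camera images.
- analyser: Bench analyser, fixed: light grey case 300 mm wide (its y), 260 mm deep (its x, pointing to its rear), flat deck 90 mm above the worktop at x -70 to +67 mm, rear housing behind it 127 mm high, sloped panel in front. Origin on the worktop under the case's centre, z up. Left half of the deck (+y): white port hatch; right half (-y): dark ribbed rubber mat; all level within 1 mm.
- mat_center (a point): Centre of the rubber mat's top, 90 mm above the worktop; axes as the analyser's. The mat measures 126 mm (x) by 128 mm (y).
- hatch_press (a point): Centre of the green ribbed press mark (16 x 44 mm) on the hatch's upper face, 96 mm in front of the hinge and 17 mm behind the front edge; moves with the hatch. Closed, it is 90.5 mm above the worktop. The hatch is a white plate 109 mm front to back, 104 mm wide, 6 mm thick; nothing stands higher in front of it.
- hatch_hinge (a point): Middle of the hinge axis at the hatch's rear edge, parallel to the analyser's y axis, 87 mm above the worktop.
- hatch (a joint): Hatch angle, rad: about 0 latched, level with the deck; 1.2 fully open, front edge up; -0.055 pressed in to its stop (5 mm at the mark). Push-push catch: about 4 N down on the mark moves it; pressed in over 3.5 mm and let go, a damped spring lifts it to the open stop in about 1 s, following a finger taken away upward, and holds it. Pushed right down again it relatches. The jar's weight does not move it.
- catch (a joint): Sideways place of the catch's follower pin, hidden in the case under the press mark, m: about 0 latched, +0.005 released (up to +0.012 while the hatch rises), below -0.002 only while the open hatch is being pushed shut again.
- sample_jar: White round ointment jar with screw lid, 58 mm across, 40 mm tall, about 0.09 kg; origin at the centre of its underside. It stands on the closed hatch, and slides on it and onto the mat.
- bottle_a: Bystander on the worktop: brown glass bottle with black cap, 50 mm across, 110 mm tall; origin at the centre of its underside
- jar_b: Bystander on the worktop: white ointment jar, 60 mm across, 42 mm tall; not the one to move; origin at the centre of its underside
- weigh_boat: Bystander on the worktop: white square weighing boat, 64x64x22 mm; origin at the centre of its underside
- pen: Bystander on the worktop: pen, 145 mm long, lying flat; origin at the centre of its underside
- wash_bottle: Bystander on the worktop: plastic wash bottle with red cap and bent spout, 66x81x201 mm; origin at the centre of its underside

How it is judged:
By the outcome, as a careful person would: the job done as asked, in the order asked, and still so for the second after the job is handed in, with the robot touching nothing.
It also fails if it takes over 48 s, if anything falls off the work surface, if the arm or the gripper's body presses on something with over 40 N, if the wrist force passes 120 N, or if a joint passes its speed limit or range.

## Working session

There is one attempt and no reset: what is moved stays moved. The work goes in short steps, Python scripts to look and compute and a shell command to move; the robot and the scene stay as the last step left them, time stands still between calls to the robot, and variables do not carry over. Pictures are saved under pics/ and viewed, and the job is handed in when it is done.

```bash
ls; mkdir -p pics; python3 - <<'E'
from workcell import env
import cv2
for n in("side","top"):
    im=env.read_camera(n); cv2.imwrite(f"pics/{n}0.png",im[:,:,::-1]); print(n,env.calibration(n))
print(env.get_state())
E
```

```text
pics
side {'fx': 463.0248998887354, 'fy': 463.0248998887354, 'cx': 257.77046737923166, 'cy': 185.2430183800296, 'rvec': array([ 0.66948147, -2.48311791,  1.37875614]), 'tvec': array([0.4281574 , 0.27976255, 1.45748984])}
top {'fx': 385.86916459747795, 'fy': 385.86916459747795, 'cx': 257.3423245563857, 'cy': 191.3418274633743, 'rvec': array([ 2.20154387, -2.17228082,  0.04959161]), 'tvec': array([-0.11683849,  0.54517941,  1.39601261])}
{'clock': 0.1, 'joint_pos': array([-1.35964515e+00,  3.13953267e-01,  4.51171482e-02,  1.30359056e+00,
       -3.70327133e-06,  1.43119189e+00]), 'qvel': array([ 0.00048542, -0.00149432,  0.00228159,  0.00057154, -0.00116578,
       -0.00081792]), 'tau': array([ 2.14086205e-03, -4.81723022e+01,  2.99245119e+01,  1.27612276e-02,
       -2.11979341e-04, -2.86049051e-07]), 'tcp_pos': array([ 0.19746889, -0.53956117,  0.23049216]), 'orientation': array([-5.54077251e-04,  8.19636085e-01, -5.72883953e-01, -5.97926164e-04]), 'wrist_force': array([ 0.06049902, -0.04693501, -0.23228255]), 'ft_torque': array([ 0.0280171 , -0.02857556,  0.08021039]), 'finger_gap': 0.08557193287002934}
```

View pics/side0.png

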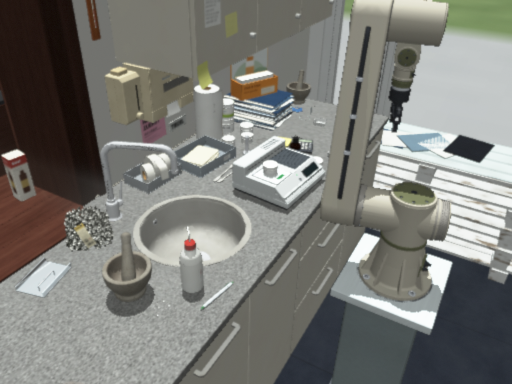

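View pics/top0.png

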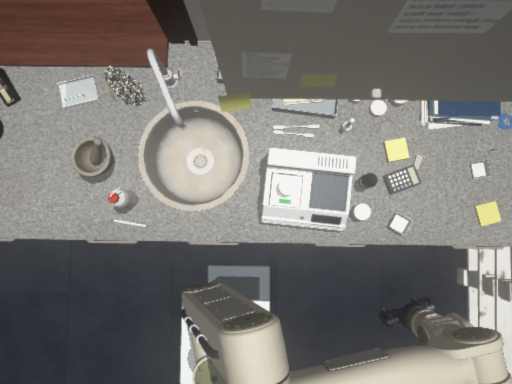

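The side view shows the analyser at about (280,170) with the jar at (270,169). The top view shows the jar at (286,189), the green mark at (285,201), the mat at (330,190), the bottle at (369,181) and jar_b at (362,212). I'll zoom in on both.

```bash
python3 - <<'E'
import cv2,numpy as np
t=cv2.imread("pics/top0.png")[140:240,250:390]; s=cv2.imread("pics/side0.png")[125:215,220:340]
cv2.imwrite("pics/topz.png",cv2.resize(t,None,fx=5.6,fy=5.6,interpolation=cv2.INTER_CUBIC))
cv2.imwrite("pics/sidez.png",cv2.resize(s,None,fx=6,fy=6,interpolation=cv2.INTER_CUBIC))
E
```

```text
(no output)
```

View pics/topz.png

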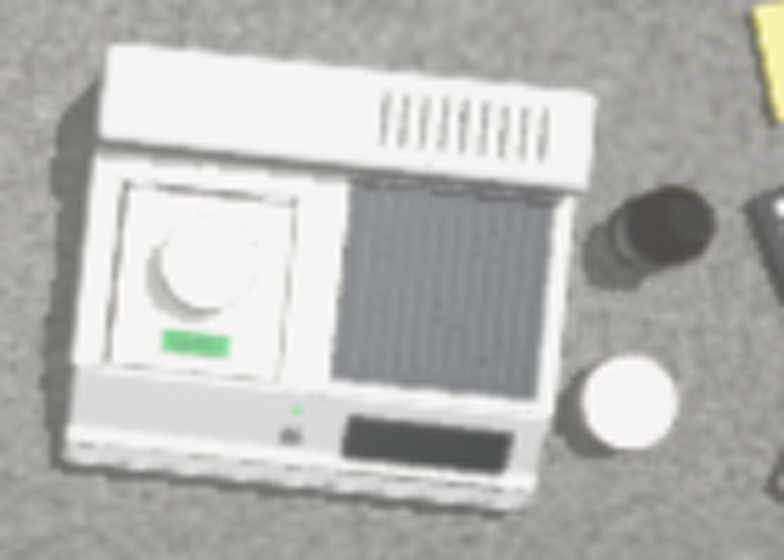

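View pics/sidez.png

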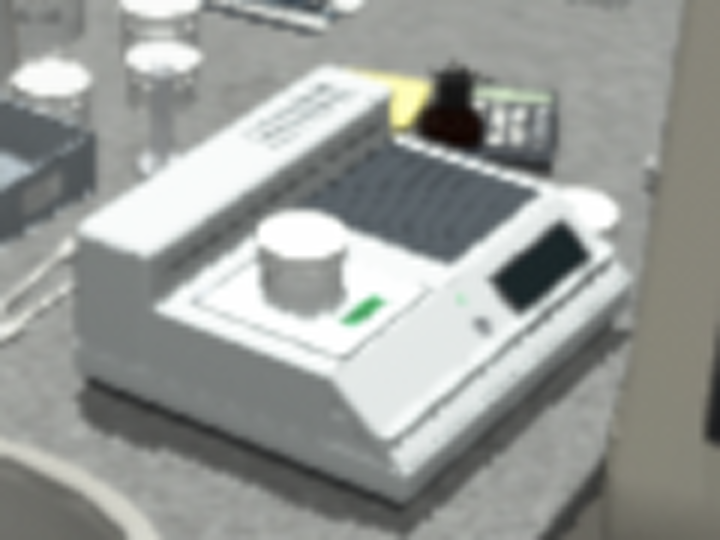

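```bash
cat > h.py <<'E'
import cv2,numpy as np
from workcell import env
def ray(n,uv,z):
    c=env.calibration(n);R=cv2.Rodrigues(c['rvec'])[0];t=c['tvec']
    o=-R.T@t;d=R.T@np.array([(uv[0]-c['cx'])/c['fx'],(uv[1]-c['cy'])/c['fy'],1])
    return o+d*(z-o[2])/d[2]
def green(n,im,box):
    x0,x1,y0,y1=box;h=cv2.cvtColor(im[y0:y1,x0:x1],cv2.COLOR_BGR2HSV)
    m=cv2.inRange(h,(45,70,60),(80,255,255));k,l,st,ce=cv2.connectedComponentsWithStats(m)
    i=1+np.argmax(st[1:,4]);w=np.where(l==i,h[:,:,1].astype(float),0);ys,xs=np.mgrid[:m.shape[0],:m.shape[1]]
    return np.array([(xs*w).sum()/w.sum()+x0,(ys*w).sum()/w.sum()+y0])
E
python3 - <<'E'
from h import *
t=cv2.imread("pics/top0.png");s=cv2.imread("pics/side0.png")
g=ray('top',green('top',t,(250,390,140,240)),.0905);g2=ray('side',green('side',s,(220,340,125,215)),.0905);print('green',g,g2)
def tz(x,y): return ((x+.5)/5.6-.5+250,(y+.5)/5.6-.5+140)
def sz(x,y): return ((x+.5)/6-.5+220,(y+.5)/6-.5+125)
P=[ray('top',tz(*p),.09) for p in[(351,180),(553,205),(536,398),(331,378)]]
print('mat corners',np.round(P,4));mc=np.mean(P,0);print(mc)
ay=(P[0]+P[3]-P[1]-P[2])/2;ax=(P[0]+P[1]-P[2]-P[3])/2
print(np.linalg.norm(ay),np.linalg.norm(ax),'yaw',np.arctan2(ay[1],ay[0])-np.pi/2,np.arctan2(ax[1],ax[0]))
m=cv2.inRange(cv2.cvtColor(t,cv2.COLOR_BGR2GRAY),90,160)[172:212,308:350]
H=[ray('top',tz(*p),.0905) for p in[(125,182),(296,199),(279,379),(108,364)]];print('hatch',np.round(H,4))
Pp=[ray('top',tz(*p),.127) for p in[(108,45),(597,95)]];print('rear top',Pp)
print('jar top', ray('top',tz(210,264),.1305),'side',ray('side',sz(303,236),.1305))
print('bottle cap',ray('top',tz(675,225),.11),'jarb',ray('top',tz(630,402),.042))
E
```

```text
green [ 0.51078977 -0.20378198  0.0905    ] [ 0.51198574 -0.20606131  0.0905    ]
mat corners [[ 0.613  -0.2999  0.09  ]
 [ 0.599  -0.4246  0.09  ]
 [ 0.4798 -0.4142  0.09  ]
 [ 0.4904 -0.2883  0.09  ]]
[ 0.54552904 -0.35670737  0.09      ]
0.12590446239163683 0.1214388489748014 yaw -0.09763263799789823 -0.09068419181471246
hatch [[ 0.6099 -0.16    0.0905]
 [ 0.6007 -0.2659  0.0905]
 [ 0.4893 -0.2562  0.0905]
 [ 0.4971 -0.1509  0.0905]]
rear top [array([ 0.68908366, -0.14788889,  0.127     ]), array([ 0.66219567, -0.44268915,  0.127     ])]
jar top [ 0.55691613 -0.21051755  0.1305    ] side [ 0.55784663 -0.20691136  0.1305    ]
bottle cap [ 0.58576105 -0.4940496   0.11      ] jarb [ 0.47850941 -0.48421165  0.042     ]
```

```bash
python3 -m inch '[[0,0,-0.81,0,0,-0.08,0.55],[0,0,-0.81,0,0,-0.08,0.55],[0,0,-0.81,0,0,0,0.55],[0,0,-0.81,0,0,0,0.55],[0,0,-0.81,0,0,0,0.55],[0,0,-0.81,0,0,0,0.55],[0,0,-0.81,0,0,0,0.55],[0,0,-0.81,0,0,0,0.55],[0,0,-0.81,0,0,0,0.55],[0,0,-0.81,0,0,0,0.55],[0,0,0,0,0,0,0.55]]' 20
cat >> h.py <<'E'
from scipy.spatial.transform import Rotation as Ro
A=np.array([.9958,-.0915,0]);B=np.array([.0915,.9958,0])
def delta(p):
    s=env.get_state();q=s['orientation'];R=Ro.from_quat([q[1],q[2],q[3],q[0]])
    W=Ro.from_matrix(np.column_stack([A,-B,[0,0,-1]]))
    print('tcp',s['tcp_pos'],'gap',s['finger_gap'],'F',s['wrist_force'],'t',s['clock'])
    print('shift units(50mm)',R.inv().apply(np.array(p)-s['tcp_pos'])/.05,'turn units',np.degrees((R.inv()*W).as_rotvec())/8)
E
python3 -c "
from h import *
delta([.5625,-.149,.22])"
```

```text
clock: 1.2
tcp_pos: [0.1975, -0.5397, 0.2388]
orientation: [-0.0, 0.999, -0.044, -0.0]
wrist_force: [0.3, 0.7, 1.0]
finger_gap: 0.0385
tcp [ 0.19753009 -0.53971574  0.23879812] gap 0.03846335666492717 F [0.2592457  0.70320435 0.9511803 ] t 1.2
shift units(50mm) [ 6.57844333 -8.42996307  0.38194655] turn units [-0.00699661  0.00246588  0.0208323 ]
```

```bash
python3 -m inch '[[0,0,0,0.3,-0.4,0,0.55],[0,0,0,0.5,-0.65,0,0.55],[0,0,0,0.55,-0.7,0,0.55],[0,0,0,0.55,-0.7,0,0.55],[0,0,0,0.55,-0.7,0,0.55],[0,0,0,0.55,-0.7,0,0.55],[0,0,0,0.55,-0.7,0,0.55],[0,0,0,0.55,-0.7,0,0.55],[0,0,0,0.55,-0.7,0,0.55],[0,0,0,0.55,-0.7,0,0.55],[0,0,0,0.55,-0.7,0,0.55],[0,0,0,0.55,-0.7,0,0.55]]'
python3 - <<'E'
from h import *
delta([.5625,-.149,.22])
for n in("side","top"):
    cv2.imwrite(f"pics/{n}1.png",env.read_camera(n)[:,:,::-1])
a=cv2.imread("pics/side1.png")[65:215,220:360];cv2.imwrite("pics/s1z.png",cv2.resize(a,None,fx=4,fy=4))
E
```

```text
clock: 2.4
tcp_pos: [0.5481, -0.1655, 0.2391]
orientation: [0.0, 0.999, -0.046, -0.0]
wrist_force: [0.7, -1.6, 0.4]
finger_gap: 0.0385
tcp [ 0.54810235 -0.16550241  0.23914801] gap 0.03847167707049669 F [ 0.67192841 -1.57882222  0.44498911] t 2.4
shift units(50mm) [ 0.2564294  -0.35516447  0.38289611] turn units [ 0.00075618  0.00074494 -0.0031439 ]
```

View pics/s1z.png

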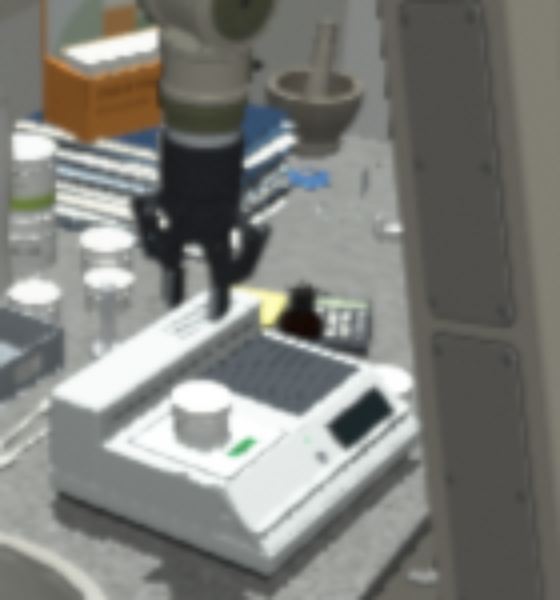

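View pics/top1.png

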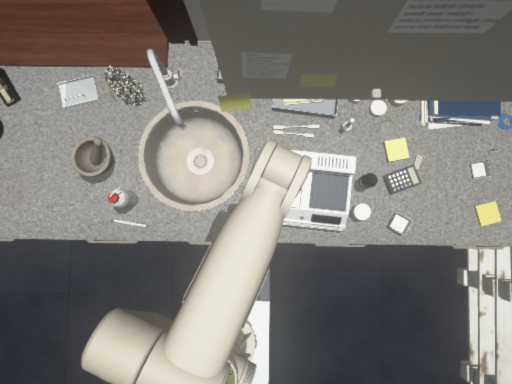

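The side view shows the gripper above the deck's left, with the jar undisturbed and its lid at (200,395) in the crop. The arm hides the hatch in the top view. Next I'll go down behind the jar.

```bash
python3 -m inch '[[0,0,0,0.13,-0.18,0,0.55],[0,0,0,0.13,-0.18,0.1,0.55],[0,0,0,0,0,0.4,0.55],[0,0,0,0,0,0.5,0.55],[0,0,0,0,0,0.5,0.55],[0,0,0,0,0,0.4,0.55],[0,0,0,0,0,0.3,0.55],[0,0,0,0,0,0.2,0.55],[0,0,0,0,0,0,0.55],[0,0,0,0,0,0,0.55]]'
python3 - <<'E'
from h import *
delta([.5625,-.149,.1])
cv2.imwrite(f"pics/side2.png",env.read_camera("side")[:,:,::-1])
a=cv2.imread("pics/side2.png")[95:215,220:360];cv2.imwrite("pics/s2z.png",cv2.resize(a,None,fx=5,fy=5))
E
```

```text
clock: 3.5
tcp_pos: [0.5618, -0.1508, 0.1196]
orientation: [0.0, 0.999, -0.045, 0.0]
wrist_force: [0.2, -0.6, 1.0]
finger_gap: 0.0385
tcp [ 0.56175259 -0.15076688  0.11964241] gap 0.03848451669497731 F [ 0.24872068 -0.57642008  0.95791374] t 3.5
shift units(50mm) [ 0.01158685 -0.0366065   0.39284549] turn units [ 0.0012434  -0.00227459  0.01166128]
```

View pics/s2z.png

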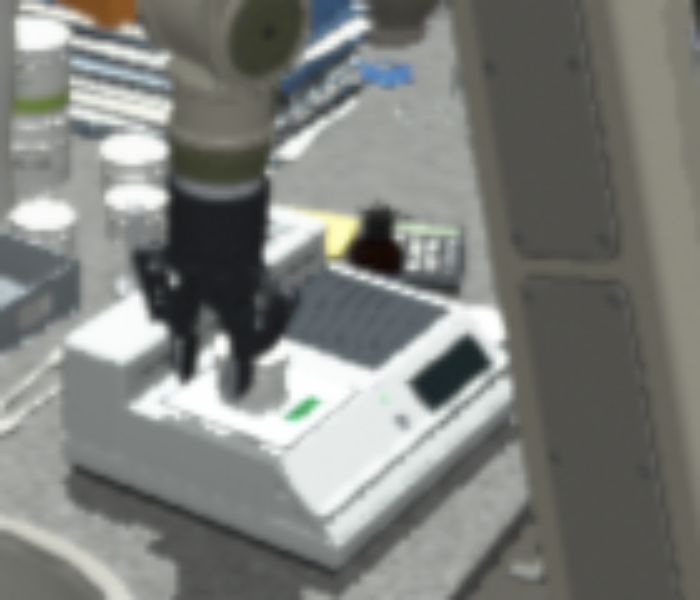

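```bash
python3 -m inch '[[0,0,0,0,0,0.2,0.55],[0,0,0,0,0,0.15,0.55],[0,0,0,0,0.1,0,0.55],[0,0,0,0,0.1,0,0.55],[0,0,0,0,0.1,0,0.55],[0,0,0,0,0.1,0,0.55],[0,0,0,0,0.1,0,0.55],[0,0,0,0,0.1,0,0.55],[0,0,0,0,0.15,0,0.55],[0,0,0,0,0.15,0,0.55],[0,0,0,0,0.15,0,0.55],[0,0,0,0,0.1,0,0.55]]'
python3 - <<'E'
from h import *
delta([.5488,-.321,.102])
cv2.imwrite(f"pics/side3.png",env.read_camera("side")[:,:,::-1])
a=cv2.imread("pics/side3.png")[95:215,220:360];cv2.imwrite("pics/s3z.png",cv2.resize(a,None,fx=5,fy=5))
E
```

```text
clock: 4.75
tcp_pos: [0.5565, -0.2084, 0.1018]
orientation: [0.0, 0.999, -0.045, 0.0]
wrist_force: [-0.1, 1.2, 1.1]
finger_gap: 0.0386
tcp [ 0.55652591 -0.208426    0.10183908] gap 0.038633184851134775 F [-0.06901536  1.2424054   1.08016766] t 4.75
shift units(50mm) [ 0.04724183  2.2562817  -0.0030344 ] turn units [ 0.00056106 -0.00104183  0.01555445]
```

View pics/s3z.png

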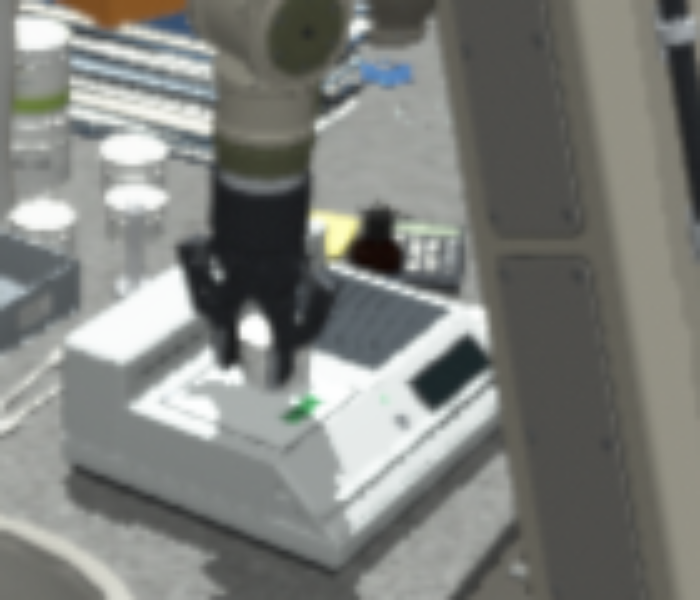

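The jar, at (260,350), is being pushed from between the fingertips at (228,362) and (280,380), and the push is stable. I'll continue.

```bash
python3 -m inch '[[0,0,0,0,0.1,0,0.55],[0,0,0,0,0.2,0,0.55],[0,0,0,0,0.2,0,0.55],[0,0,0,0,0.2,0,0.55],[0,0,0,0,0.2,0,0.55],[0,0,0,0,0.2,0,0.55],[0,0,0,0,0.2,0,0.55],[0,0,0,0,0.2,0,0.55],[0,0,0,0,0.2,0,0.55],[0,0,0,0,0.2,0,0.55],[0,0,0,0,0.15,0,0.55],[0,0,0,0,0.1,0,0.55]]'
python3 - <<'E'
from h import *
delta([.5488,-.321,.102])
cv2.imwrite(f"pics/side4.png",env.read_camera("side")[:,:,::-1])
a=cv2.imread("pics/side4.png")[95:215,220:360];cv2.imwrite("pics/s4z.png",cv2.resize(a,None,fx=5,fy=5))
E
```

```text
clock: 6.0
tcp_pos: [0.547, -0.3156, 0.1018]
orientation: [0.0, 0.999, -0.045, 0.0]
wrist_force: [0.5, 0.2, -0.8]
finger_gap: 0.0385
tcp [ 0.54695446 -0.31555388  0.10177305] gap 0.03845392560370901 F [ 0.4592986   0.19906455 -0.7775828 ] t 6.0
shift units(50mm) [ 0.04650099  0.10518722 -0.00451955] turn units [ 0.00100611 -0.00070774  0.01511461]
```

View pics/s4z.png

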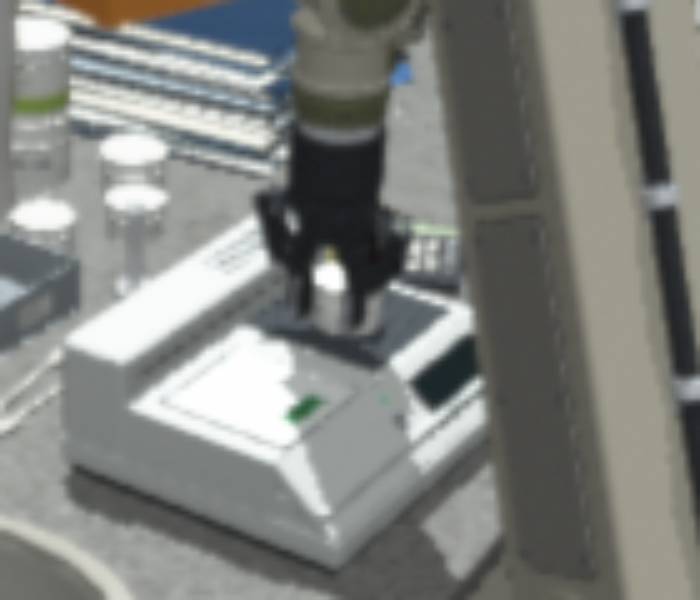

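```bash
python3 -m inch '[[0,0,0,0,0.1,0,0.55],[0,0,0,0,0,0,0.55],[0,0,0,0,-0.2,0,0.55],[0,0,0,0,-0.4,0,0.55],[0,0,0,0,-0.4,-0.2,0.55],[0,0,0,0,-0.2,-0.5,0.55],[0,0,0,0,0,-0.6,0.6],[0,0,0,0,0,-0.6,0.8],[0,0,0,0,-0.3,-0.4,1],[0,0,0,0,-0.6,0,1],[0,0,0,0,-0.5,0,1],[0,0,0,0,-0.2,0,1]]'
python3 - <<'E'
from h import *
delta([.5112,-.205,.15])
for n in("side","top"):
    cv2.imwrite(f"pics/{n}5.png",env.read_camera(n)[:,:,::-1])
a=cv2.imread("pics/side5.png")[95:215,220:360];cv2.imwrite("pics/s5z.png",cv2.resize(a,None,fx=5,fy=5,interpolation=cv2.INTER_CUBIC))
t=cv2.imread("pics/top5.png")[140:240,250:390]; cv2.imwrite("pics/t5z.png",cv2.resize(t,None,fx=5.6,fy=5.6,interpolation=cv2.INTER_CUBIC))
E
```

```text
clock: 7.25
tcp_pos: [0.5589, -0.1763, 0.2181]
orientation: [-0.0, 0.999, -0.043, 0.0]
wrist_force: [0.4, -0.2, 0.1]
finger_gap: 0.0001
tcp [ 0.55894977 -0.17626281  0.21809528] gap 6.460447774221202e-05 F [ 0.44218181 -0.16937636  0.05019494] t 7.25
shift units(50mm) [-0.9036619   0.65443817  1.36096993] turn units [-0.00238243 -0.0056998   0.04554539]
```

View pics/s5z.png

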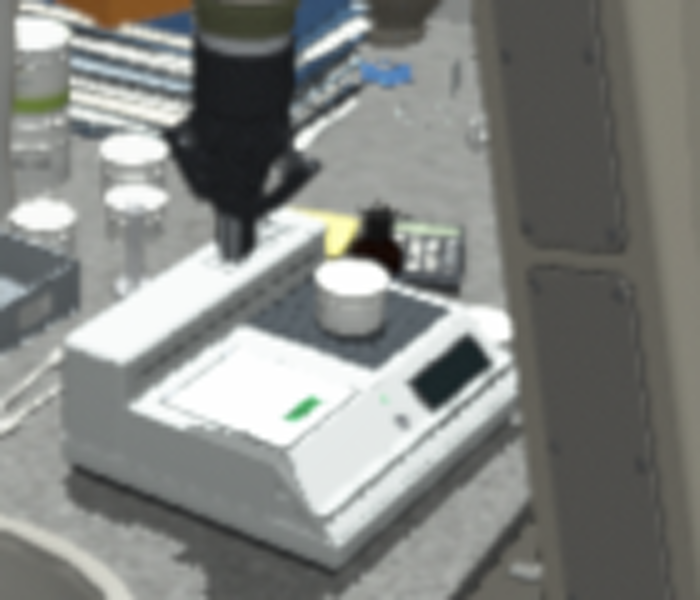

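View pics/t5z.png

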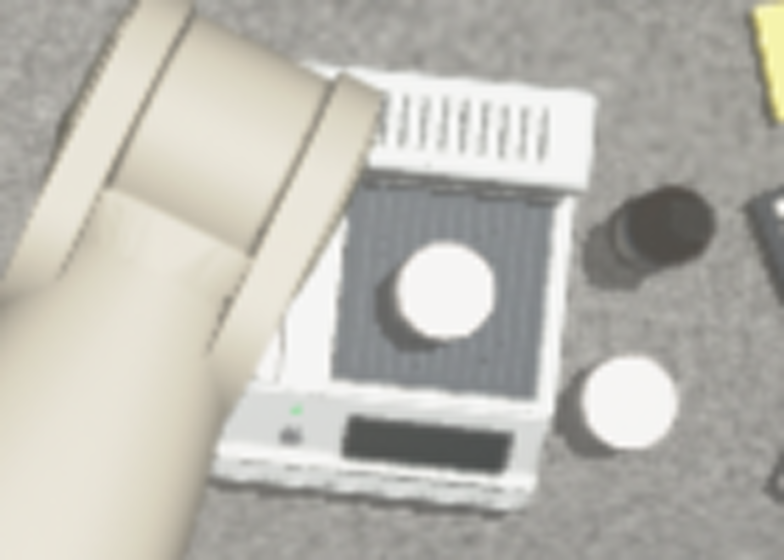

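The jar's lid is at (445,290) in the top crop, central on the mat, whose corners are (351,180) to (536,398). It is upright, and the hatch is still closed. Now I'll move above the green mark.

```bash
python3 -m inch '[[0,0,0.05,-0.3,0.22,0,1],[0,0,0,-0.3,0.22,0.2,1],[0,0,0,-0.3,0.21,0.4,1],[0,0,0,0,0,0.5,1],[0,0,0,0,0,0.5,1],[0,0,0,0,0,0.3,1],[0,0,0,0,0,0.2,1],[0,0,0,0,0,0,1],[0,0,0,0,0,0,1]]'
python3 - <<'E'
from h import *
t=cv2.imread("pics/top5.png")
def tz(x,y): return ((x+.5)/5.6-.5+250,(y+.5)/5.6-.5+140)
d=ray('top',tz(445,290),.13)-np.array([.5455,-.3567,.09]);print('jar rel mat',d@A,d@B)
g=ray('side',green('side',cv2.imread("pics/side5.png"),(220,340,125,215)),.0905);print(g)
delta([.5112,-.205,.0905])
cv2.imwrite(f"pics/side6.png",env.read_camera("side")[:,:,::-1])
a=cv2.imread("pics/side6.png")[95:215,220:360];cv2.imwrite("pics/s6z.png",cv2.resize(a,None,fx=5,fy=5,interpolation=cv2.INTER_CUBIC))
E
```

```text
clock: 8.25
tcp_pos: [0.5114, -0.2087, 0.1123]
orientation: [0.0, 0.999, -0.048, 0.0]
wrist_force: [-0.0, 0.3, -0.3]
finger_gap: 0.0001
jar rel mat -0.0028197748088237126 0.005288510495539766
[ 0.51198376 -0.20605775  0.0905    ]
tcp [ 0.51144801 -0.20874698  0.11227125] gap 0.00013414843837173358 F [-0.01948131  0.30151409 -0.34041493] t 8.25
shift units(50mm) [-0.01232819 -0.07428384  0.43539109] turn units [ 0.00276122 -0.00313794 -0.03290062]
```

View pics/s6z.png

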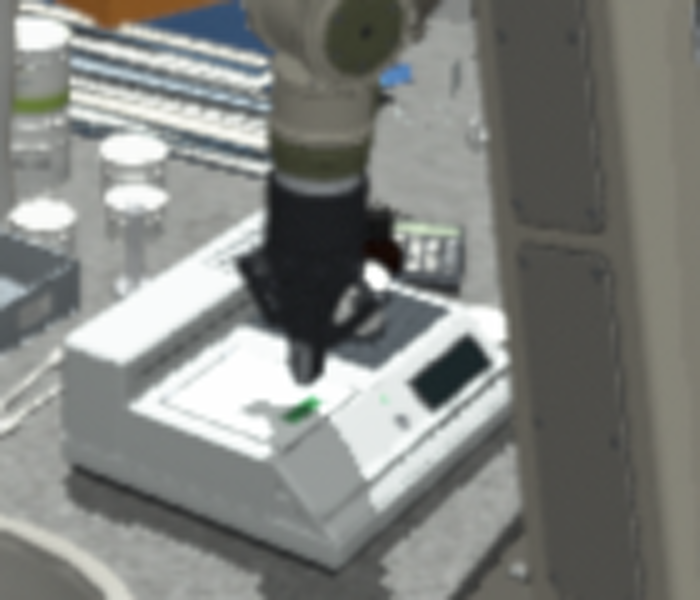

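```bash
python3 -m inch '[[0,0,0,0,-0.07,0.15,1],[0,0,0,0,0,0.15,1],[0,0,0,0,0,0.09,1],[0,0,0,0,0,0.03,1],[0,0,0,0,0,0.03,1],[0,0,0,0,0,0.03,1],[0,0,0,0,0,0.03,1],[0,0,0,0,0,0.03,1],[0,0,0,0,0,0,1],[0,0,0,0,0,0,1]]'
```

```text
clock: 9.3
tcp_pos: [0.5113, -0.2047, 0.0852]
orientation: [-0.0, 0.999, -0.048, -0.0]
wrist_force: [-3.5, 2.8, 6.9]
finger_gap: -0.0
```

```bash
python3 -m inch '[[0,0,0,0,0,0.02,1],[0,0,0,0,0,0,1],[0,0,0,0,0,0,1]]'
```

```text
clock: 9.6
tcp_pos: [0.5113, -0.2047, 0.0849]
orientation: [0.0, 0.999, -0.048, 0.0]
wrist_force: [-4.4, 3.5, 11.5]
finger_gap: -0.0
```

The force is rising with no further travel, so the hatch is at its stop. Now I'll take the hand away, up and then forward.

```bash
python3 -m inch '[[0,0,0,0,0,-0.3,1],[0,0,0,-0.1,0,-0.6,1],[0,0,0,-0.5,0,-0.6,1],[0,0,0,-0.5,0,-0.6,1],[0,0,0,-0.4,0,-0.6,1],[0,0,0,-0.2,0,-0.4,1],[0,0,0,0,0,-0.2,1],[0,0,0,0,0,0,1],[0,0,0,0,0,0,1],[0,0,0,0,0,0,1],[0,0,0,0,0,0,1],[0,0,0,0,0,0,1]]'
python3 - <<'E'
from h import *
delta([.5112,-.205,.0905])
for n in("side","top"):
    cv2.imwrite(f"pics/{n}7.png",env.read_camera(n)[:,:,::-1])
a=cv2.imread("pics/side7.png")[95:215,220:360];cv2.imwrite("pics/s7z.png",cv2.resize(a,None,fx=5,fy=5,interpolation=cv2.INTER_CUBIC))
E
```

```text
clock: 10.8
tcp_pos: [0.4268, -0.1965, 0.2478]
orientation: [-0.0, 0.999, -0.048, -0.001]
wrist_force: [-0.2, 0.2, -0.3]
finger_gap: 0.0001
tcp [ 0.42683239 -0.19652603  0.24784498] gap 5.190726268720297e-05 F [-0.16521089  0.19177907 -0.31990732] t 10.8
shift units(50mm) [1.70047634 0.0096486  3.14438323] turn units [-0.00507893  0.01057744 -0.02934207]
```

View pics/s7z.png

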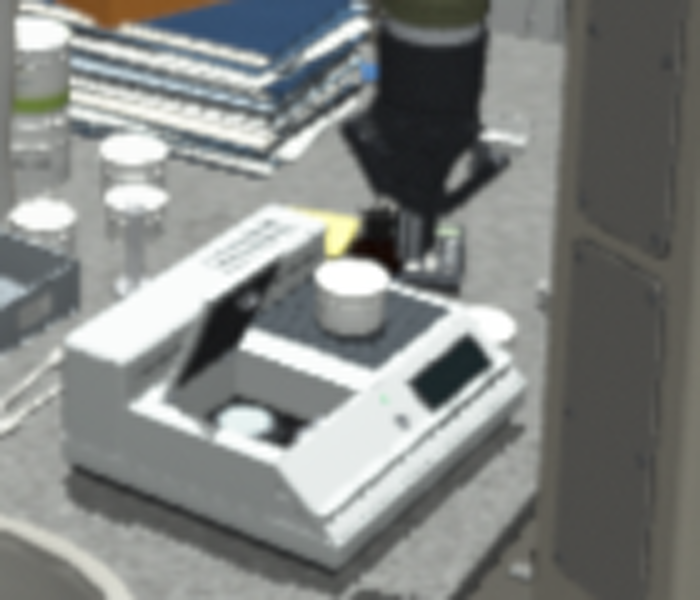

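The hatch is open: its dark underside stands at (230,320) and the port well shows at (245,420). The jar stands at (352,300) on the mat. I'll move clear, wait and look again.

```bash
python3 -m inch '[[0,0,0,-0.2,0.4,0,1],[0,0,0,-0.4,0.6,0,1],[0,0,0,-0.4,0.8,0,1],[0,0,0,-0.3,0.8,0,1],[0,0,0,-0.2,0.8,0,1],[0,0,0,-0.2,0.8,0,1],[0,0,0,-0.2,0.8,0,1],[0,0,0,0,0.4,0,1],[0,0,0,0,0.2,0,1],[0,0,0,0,0,0,1],[0,0,0,0,0,0,1],[0,0,0,0,0,0,1]]'
python3 -m inch '[[0,0,0,0,0,0,1],[0,0,0,0,0,0,1],[0,0,0,0,0,0,1],[0,0,0,0,0,0,1],[0,0,0,0,0,0,1],[0,0,0,0,0,0,1],[0,0,0,0,0,0,1],[0,0,0,0,0,0,1]]'
python3 - <<'E'
from h import *
for n in("side","top"):
    cv2.imwrite(f"pics/{n}8.png",env.read_camera(n)[:,:,::-1])
a=cv2.imread("pics/side8.png")[95:215,220:360];cv2.imwrite("pics/s8z.png",cv2.resize(a,None,fx=5,fy=5,interpolation=cv2.INTER_CUBIC))
t=cv2.imread("pics/top8.png")[140:240,250:390]; cv2.imwrite("pics/t8z.png",cv2.resize(t,None,fx=5.6,fy=5.6,interpolation=cv2.INTER_CUBIC))
d=cv2.absdiff(cv2.imread("pics/side7.png"),cv2.imread("pics/side8.png"))[130:185,255:272].max();print('hatch area change 7->8',d, env.get_state()['wrist_force'])
E
```

```text
clock: 12.1
tcp_pos: [0.306, -0.465, 0.249]
orientation: [-0.0, 0.999, -0.047, -0.0]
wrist_force: [-0.2, 0.0, -0.7]
finger_gap: -0.0003
clock: 12.9
tcp_pos: [0.3055, -0.4664, 0.2488]
orientation: [0.0, 0.999, -0.048, 0.0]
wrist_force: [-0.1, 1.0, -0.6]
finger_gap: 0.0002
hatch area change 7->8 5 [ 0.49472222 -0.72751279 -0.26970337]
```

View pics/s8z.png

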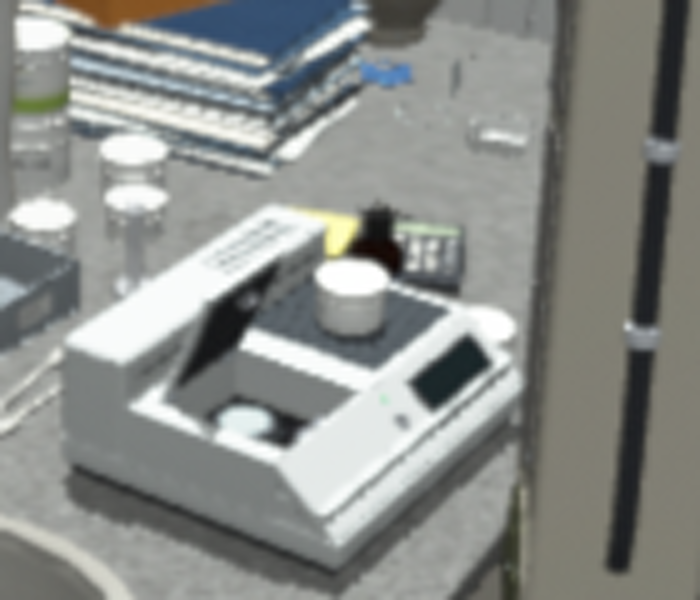

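View pics/t8z.png

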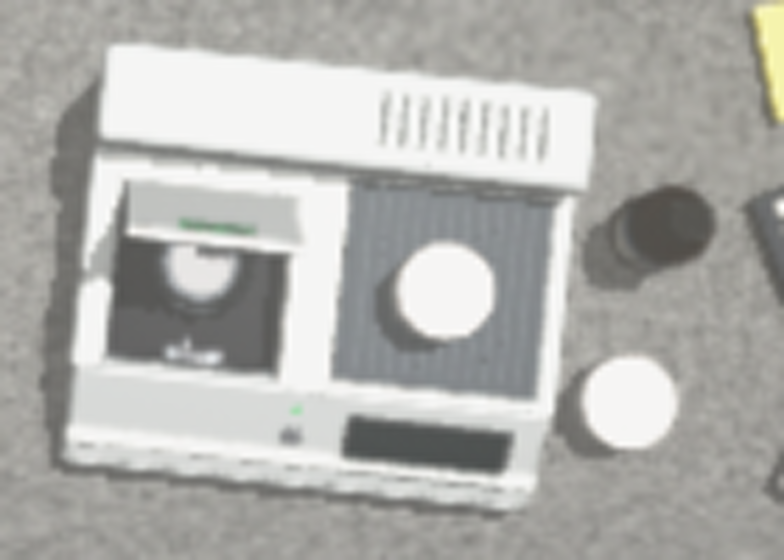

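The hatch stays open and hasn't moved since the previous view, with its edge at about (210,240) in the top crop. The jar is at (445,290) on the mat. The bottle and jar_b are where they were.

```bash
python3 -c "
from workcell import env
print(env.hand_in())"
```

```text
the job is handed in; nothing more can be done
None
```

The jar now stands wholly on the rubber mat, the hatch is open and stayed open, and I handed the job in at about 13 s on the clock.

- **Jar:** I pushed it sideways with two part-open fingers, without gripping it. It stayed upright and stands about 3 mm (x) and 5 mm (y) from the mat's centre, where the mat leaves roughly 34 mm to spare each way.
- **Hatch:** I pressed the green mark once with shut fingers. The tip stopped about 5.5 mm down with 11.5 N on the wrist. I then took the hand up and forward, and the hatch sprang open.
- **Last checks:** Two side views about 2 s apart show the hatch open and still. In the last views, bottle_a and jar_b look unmoved and the robot is well clear of everything. I did not re-measure the weighing boat, pen and wash bottle, but the arm never worked near them.

No check failed. The top and side cameras differed by 1–4 mm on the jar and mark positions, well within the margins.

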